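# Stand the leaning dropper bottles upright in the acrylic rack

## Robot

A 6-joint arm with a two-finger parallel gripper is mounted at the origin on the work surface. World frame = base frame: x ahead of the robot, y to its left, z up, the work surface at z = 0. Lengths are in m, angles in rad, forces in N, time in s.
With the tool pointing down it reaches from about 0.275 to 1 m from the base axis. Payload 8.4 kg.
Tool frame: the origin (TCP) lies between the finger pads; the fingertips stand 19 mm ahead of it and the grasp point (between the pads) is the TCP; z points along the fingers, y is the line along which they close (so a half turn about z gives the same grasp; the last joint's range is limited). The gripper opens to 85 mm and grips with 20 to 120 N. Pads are 22 mm wide; open, the fingers measure 114 mm over their backs; the gripper's body (76 mm by 85 mm) begins 54 mm behind the grasp point. The pads swing forward as they close: fully open they stand 13 mm farther back than shut.
Start: joints at [1.158, 0.353, 1.633, -0, 1.155, -0.002], TCP at [0.25, 0.573, 0.25] pointing down, gripper open.
Joint ranges: [-2.63, 2.63], [-0.92, 2.1], [0.06, 2.66], [-1.3, 4.44], [0, 2.69], [-3.02, 3.02]. Speed limits (rad/s): [2.22, 2.22, 2.79, 3.14, 3.14, 3.14].

## Interface

Orientations are given as a unit quaternion [w, x, y, z].
In Python, from station import arm gives the robot as it stands.
- The arm moves only by the tool drive_tool, never from a script. Its argument "series" is a list that holds one entry, the list of rows, each a list of 7 numbers: the turn, a rotation vector about the tool's x, y, z in degrees, then the shift along the tool's x, y, z in m, then the opening, from 0 (shut) to 1 (fully open). In form: [[[rx, ry, rz, tx, ty, tz, grip], ...]]. A call has 1 to 8 rows; each row is the pose to reach, as a shift and turn from the pose commanded when the call began, along the tool's axes at that moment; what a row does not reach only later rows make up. A row lasts 1/10 s, in which the tool goes at most 50 mm and 8.59 degrees, less where a joint would pass 70% of its speed; a pose out of reach is approached as far as the arm can. A call with a gripper value outside its range is refused whole. The fingers move at their own pace and stop on an object; "grip_force" is the grip in N (left out, the last holds). Time passes only in rows, so rows that repeat a pose let the fingers close. It gives the time, the measured TCP pose, the force, the opening and the grip force at its end, in the units of the state.
- arm.get_obs(): the state, without advancing time (a new reading comes with each control period).
- arm.snapshot(name): name is "side" or "top" or "wrist"; returns a dict with "color" (420x560x3 uint8, red, green, blue), "fx", "fy", "cx", "cy" (pixels), "rvec" (rotation vector, rad) and "tvec" (3), from world to camera coordinates, as OpenCV has them. Camera axes: x right, y down, z forward; pixel columns grow to the right and rows downward; lengths in m; the calibration is good to about 2 mm. A picture is of the moment at which its call begins. There is no depth.
- arm.job_done(): hands the job in; it is judged then, once.
Trained networks look in a picture, given as the dict that the camera call returned (one of the last four; its "shot" number tells which), for a name from the list of things; names that differ only in an ending like _2 or _b are one class to them, and where a whole thing is asked for, a point or a joint stands for the part that bears it (a point fixed in the world has none). Each returns a list of dicts, best first, with "conf" (0 to 1); they miss things now and then, are a little off and sometimes report something else, mostly with a low value. They report only what shows in the picture. A call takes as long as a camera call. They do not tell look-alikes from the thing itself.
- arm.masks_of(target, picture): "mask" (420x560 bool, what is visible of it) and "centre" ([column, row] in pixels, amid what is visible of it).
The state is a dict: "t": time; "joint_positions": joint angles; "qd": joint speeds; "joint_torque": joint torques, N m; "position": TCP position; "tool_rot": TCP orientation; "contact_force": force on the tool from outside, world axes, zero at the start; "moment": the same for the moment, N m; "gripper_width": finger opening in m; "grip_force": force on a finger pad.
Only numpy, scipy, OpenCV 4.12 (cv2) and the standard library are available. Lean on these libraries where they do the work, as an engineer would, in place of code of your own. Each camera call takes 0.05 s, during which the arm holds its last target. There are 200 camera calls.

## Task

Two tall amber dropper bottles are leaning over in their pockets of the clear rack. With closed fingers, gently push each one back until it stands upright and flat in its own pocket; do not take hold of them or lift them, and do not disturb the small sample bottles, the flacon on the scale or the vase.

Things in the scene. Friction and masses are not known exactly. Their poses are not given: they have to be found in the camera images.
- rack: fixed clear acrylic rack, one row of six open pockets, 400 x 54 mm, 52 mm high. Origin: centre of its underside, on the table; y runs along the row. Floor 6 mm, walls and dividers 4 mm thick; pockets 62 mm along y by 46 mm along x, centres at y = -165, -99, -33, 33, 99, 165 mm. The pocket (or the table past the rack's end) over which an amber bottle leans is empty
- bottle_a: amber dropper bottle, black cap and bulb, white label, 90 g, 118 mm high: body 37 mm across to 66 mm, shoulder to 77, cap 25 mm across to 94, bulb 17 mm across to the top. Origin: centre of its underside (6 mm above the table when flat in its pocket); z: its axis, towards the bulb. At first it leans about 34 deg towards the rack's +y, in the pocket at y = 33 or 165 mm
- bottle_b: amber dropper bottle, black cap and bulb, white label, 90 g, 118 mm high: body 37 mm across to 66 mm, shoulder to 77, cap 25 mm across to 94, bulb 17 mm across to the top. Origin: centre of its underside (6 mm above the table when flat in its pocket); z: its axis, towards the bulb. At first it leans about 34 deg towards the rack's -y, in the pocket at y = -33 or -165 mm
- bottle_a_bulb (a point): centre of bottle_a's rubber bulb, on its axis 107 mm from its underside. The bottle leans with its side on the top of a wall; pushed back to within about 18 deg of vertical, it rocks upright by itself
- bottle_b_bulb (a point): centre of bottle_b's rubber bulb, on its axis 107 mm from its underside. The bottle leans with its side on the top of a wall; pushed back to within about 18 deg of vertical, it rocks upright by itself
- sample_a: small clear sample dropper bottle with steel collar and white bulb, upright in a pocket of the rack, 25 mm across, 68 mm high, 35 g; leave it be. Origin: centre of its underside; z up
- sample_b: small clear sample dropper bottle with steel collar and white bulb, upright in a pocket of the rack, 25 mm across, 68 mm high, 35 g; leave it be. Origin: centre of its underside; z up
- flacon: round clear glass perfume flacon with a steel cap, 54 mm across, 88 mm high, 160 g, on the weighing plate of a small pocket scale (22 mm high) right of the rack; leave it be. Origin: centre of its underside; z up
- vase: cream ringed vase full of white paper blotter strips, 100 mm across, 85 mm high (strips to about 185 mm), left of the rack; leave it be. Origin: centre of its underside; z up
There are look-alikes about, which are no part of the job. Leave any green look-alike of the flacon alone.

How it is judged:
At the end, for the whole second after the job is handed in: Both amber bottles stand upright (within 3 deg) and flat on the floor of their own pockets (underside 4 to 8.5 mm above the table, base centre within 35 mm of where it began), at rest; the sample bottles, flacon and vase are upright and within 10 mm of where they began (angle between each of bottle_a, bottle_b's own z axis and vertical below 0.05 rad and height (world z) of bottle_a between 0.004 and 0.0085 m and distance of each of bottle_a, bottle_b from where it was at the start of the episode below 0.035 m and linear speed of each of bottle_a, bottle_b below 0.01 m/s and angular speed of each of bottle_a, bottle_b below 0.1 rad/s and height (world z) of bottle_b between 0.004 and 0.0085 m and angle between each of sample_a, sample_b, flacon, vase's own z axis and vertical below 0.1 rad and distance of each of sample_a, sample_b, flacon, vase from where it was at the start of the episode below 0.01 m); the robot touches nothing.
It fails at once if an amber bottle is lifted: the centre of its underside rises more than 30 mm above the table (height (world z) of any of bottle_a, bottle_b above 0.03 m).
It fails at once if an amber bottle is taken between the fingers (the grasp point lies on its axis, below its top, while the fingers touch it) ((x of the grasp point in the frame of bottle_a between -0.006 and 0.006 m and y of the grasp point in the frame of bottle_a between -0.006 and 0.006 m and z of the grasp point in the frame of bottle_a between 0 and 0.114 m and contact force between the fingers and bottle_a above 0.2 N) or (x of the grasp point in the frame of bottle_b between -0.006 and 0.006 m and y of the grasp point in the frame of bottle_b between -0.006 and 0.006 m and z of the grasp point in the frame of bottle_b between 0 and 0.114 m and contact force between the fingers and bottle_b above 0.2 N)).
It fails at once if an amber bottle is pushed roughly, with more than 15 N (contact force between any of the fingers, the arm and bottle_a above 15 N or contact force between any of the fingers, the arm and bottle_b above 15 N).
It fails at once if a sample bottle, the flacon or the vase is moved more than 10 mm or tipped more than 11 deg (distance of any of sample_a, sample_b, flacon, vase from where it was at the start of the episode above 0.01 m or angle between any of sample_a, sample_b, flacon, vase's own z axis and vertical above 0.2 rad).
It also fails if it takes over 45 s, if anything falls off the work surface, if the arm or the gripper's body presses on something with over 40 N, if the wrist force passes 120 N, or if a joint passes its speed limit or range.

## Working session

There is one attempt and no reset: what is moved stays moved. The work goes in short steps, Python scripts to look and compute and a tool call to move; the robot and the scene stay as the last step left them, time stands still between calls to the robot, and variables do not carry over. Pictures are saved under pics/ and viewed, at most 10 in all, crops included, and the job is handed in when it is done.

Besides the shell and the picture viewer there is one more tool, called after ">>>" as name(argument=value, ...), one argument or row to a line, values as JSON. drive_tool: Moves the arm, as the interface text tells. Its arguments: {"type":"object","properties":{"series":{"type":"array","items":{"type":"array","items":{"type":"array","items":{"type":"number"}}}},"grip_force":{"type":"number"}},"required":["series"]}

```bash
mkdir -p pics; cat > h.py <<'E'
import numpy as np, cv2
from station import arm
def cam(p):
    R=cv2.Rodrigues(np.array(p["rvec"],float))[0]; t=np.array(p["tvec"],float).ravel()
    K=np.array([[p["fx"],0,p["cx"]],[0,p["fy"],p["cy"]],[0,0,1.]]); return K,R,t
def proj(p,X):
    K,R,t=cam(p); x=K@(R@np.asarray(X,float)+t); return x[:2]/x[2]
def ray(p,uv):
    K,R,t=cam(p); d=R.T@np.linalg.inv(K)@np.array([uv[0],uv[1],1.]); return -R.T@t,d/np.linalg.norm(d)
def atz(p,uv,z):
    o,d=ray(p,uv); return o+d*(z-o[2])/d[2]
def tri(rs):
    A=0;b=0
    for o,d in rs:
        M=np.eye(3)-np.outer(d,d);A=A+M;b=b+M@o
    return np.linalg.solve(A,b)
def save(p,n): cv2.imwrite(f"pics/{n}.png",p["color"][:,:,::-1])
E
python3 - <<'E'
from h import *
o=arm.get_obs(); print(o["t"],o["position"],o["tool_rot"],o["gripper_width"])
ims=[]
for n in["side","top"]:
    p=arm.snapshot(n); ims.append(p["color"]); save(p,n+"0")
    print(n,"cam at",ray(p,(0,0))[0].round(3))
    for k in["bottle_a","bottle_a_bulb","sample_a","flacon","vase","rack"]:
        try:
            for r in arm.masks_of(k,p): print(n,k,round(r["conf"],2),np.round(r["centre"]),r["mask"].sum(), atz(p,r["centre"],.08).round(3))
        except Exception as e: print(k,e)
E
```

```text
0.0 [0.24942512 0.57257573 0.24956561] [-1.28317873e-04  2.03949537e-01  9.78981155e-01 -6.83702626e-04] 0.08544612191458174
side cam at [ 0.332 -1.077  0.968]
side bottle_a 0.62 [283. 211.] 443 [ 0.529 -0.022  0.08 ]
side bottle_a 0.51 [285. 238.] 190 [ 0.514 -0.124  0.08 ]
side bottle_a_bulb 0.72 [288. 209.] 413 [ 0.542 -0.015  0.08 ]
side sample_a 0.74 [280. 274.] 172 [ 0.479 -0.237  0.08 ]
side flacon 0.94 [329. 314.] 743 [ 0.557 -0.372  0.08 ]
side flacon 0.91 [362. 398.] 873 [ 0.565 -0.572  0.08 ]
side flacon 0.76 [351. 347.] 829 [ 0.578 -0.46   0.08 ]
side vase 0.84 [276. 124.] 1203 [0.592 0.408 0.08 ]
side rack 0.73 [284. 252.] 1656 [ 0.502 -0.169  0.08 ]
top cam at [ 0.331 -0.055  1.245]
top bottle_a 0.83 [267. 217.] 306 [0.533 0.007 0.08 ]
top bottle_a_bulb 0.83 [269. 214.] 300 [0.541 0.003 0.08 ]
top sample_a 0.58 [234. 212.] 42 [0.549 0.108 0.08 ]
top sample_a 0.55 [330. 233.] 61 [ 0.485 -0.18   0.08 ]
top flacon 0.87 [410. 204.] 345 [ 0.574 -0.426  0.08 ]
top flacon 0.71 [382. 211.] 243 [ 0.553 -0.338  0.08 ]
top flacon 0.52 [442. 205.] 329 [ 0.573 -0.521  0.08 ]
top flacon 0.19 [298. 223.] 265 [ 0.514 -0.086  0.08 ]
top vase 0.92 [132. 198.] 1009 [0.588 0.421 0.08 ]
top rack 0.83 [283. 224.] 1741 [ 0.511 -0.041  0.08 ]
```

View pics/top0.png

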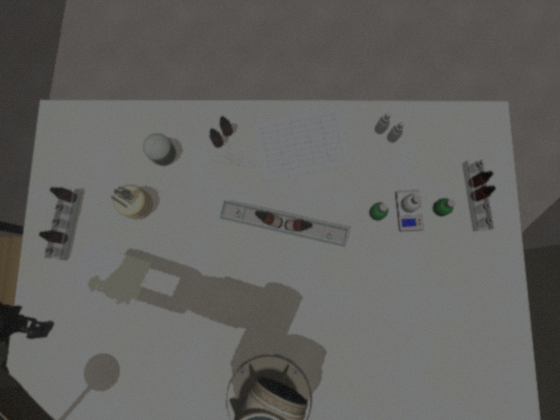

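View pics/side0.png

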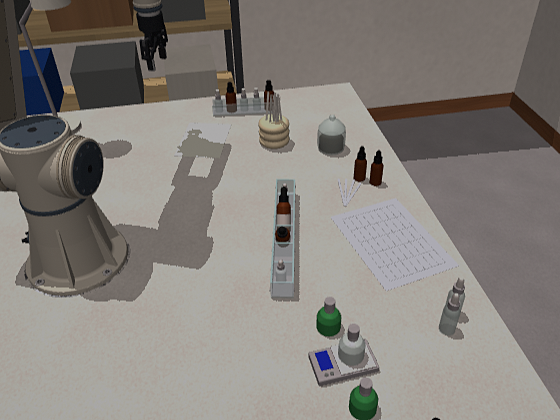

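The top view shows the rack from about (221,208) to (349,238). One bottle leans left with its bulb near (259,214), the other leans right with its bulb near (309,225). The samples are in the end pockets. I'll fit the rack and enlarge the area.

```bash
python3 - <<'E'
from h import *
p=arm.snapshot("top")
m=[r for r in arm.masks_of("rack",p) if 270<r["centre"][0]<300][0]["mask"]
# corners on min area rect of rack mask+bottles
for r in arm.masks_of("bottle_a",p): m=m|r["mask"]
c=cv2.findContours(m.astype(np.uint8),0,2)[0]; c=max(c,key=cv2.contourArea)
ys,xs=np.nonzero(m); pts=np.array([atz(p,(x,y),.052)[:2] for x,y in zip(xs,ys)]).astype(np.float32)
(ce,sz,an)=cv2.minAreaRect(pts); print(ce,sz,an)
bx=cv2.boxPoints((ce,sz,an)); print(bx.round(3))
L=bx[np.argmax(bx[:,1])]
e=max([bx[i]-bx[(i+1)%4] for i in range(4)],key=np.linalg.norm); e=e/np.linalg.norm(e)*np.sign(e[1]); print("rack y",e, "yaw deg",np.degrees(np.arctan2(-e[0],e[1])))
ce=np.array(ce); ex=np.array([e[1],-e[0]])
im=cv2.resize(p["color"][195:250,210:360],None,fx=5,fy=5,interpolation=cv2.INTER_CUBIC)
im=np.clip(im.astype(float)*1.8,0,255).astype(np.uint8)
def dr(q,z,col):
    u=(proj(p,[*q,z])-[210,195]+.5)*5; cv2.circle(im,tuple(int(v) for v in u),3,col,-1)
for y in(-.2,.2):
  for x in(-.027,.027): dr(ce+y*e+x*ex,.052,(255,0,255))
for yb,s in((.033,1),(-.033,-1)):
    # predicted bulb: base edge geometry
    dr(ce+(yb+s*.055)*e,.1,(0,255,255)); dr(ce+yb*e,.006,(255,255,0))
save({"color":im},"crop1")
E
```

```text
Traceback (most recent call last):
IndexError: list index out of range
```

```bash
python3 - <<'E'
from h import *
for _ in range(5):
    p=arm.snapshot("top")
    M=[r for r in arm.masks_of("rack",p) if 260<r["centre"][0]<310]
    if M: break
m=M[0]["mask"]
for r in arm.masks_of("bottle_a",p):
    if 240<r["centre"][0]<325: print(r["centre"],r["conf"])
ys,xs=np.nonzero(m); pts=np.array([atz(p,(x,y),.052)[:2] for x,y in zip(xs,ys)]).astype(np.float32)
(ce,sz,an)=cv2.minAreaRect(pts); print(ce,sz,an)
bx=cv2.boxPoints((ce,sz,an)); print(bx.round(3))
e=max([bx[i]-bx[(i+1)%4] for i in range(4)],key=np.linalg.norm); e=e/np.linalg.norm(e)*np.sign(e[1]); print("rack y",e, "yaw deg",np.degrees(np.arctan2(-e[0],e[1])))
ce=np.array(ce); ex=np.array([e[1],-e[0]])
im=cv2.resize(p["color"][195:250,210:360],None,fx=5,fy=5,interpolation=cv2.INTER_CUBIC)
im=np.clip(im.astype(float)*1.8,0,255).astype(np.uint8)
def dr(q,z,col):
    u=(proj(p,[*q,z])-[210,195]+.5)*5; cv2.circle(im,tuple(int(v) for v in u),3,col,-1)
for y in(-.2,.2):
  for x in(-.027,.027): dr(ce+y*e+x*ex,.052,(255,0,255))
for yb,s in((.033,1),(-.033,-1)):
    dr(ce+(yb+s*.055)*e,.1,(0,255,255)); dr(ce+yb*e,.006,(255,255,0))
save({"color":im},"crop1")
E
```

```text
[268.9, 217.9] 0.75
[296.9, 223.6] 0.71
(0.5212228894233704, -0.04112894833087921) (0.40197432041168213, 0.06529094278812408) 77.61775970458984
[[ 0.446 -0.23 ]
 [ 0.51  -0.244]
 [ 0.596  0.148]
 [ 0.532  0.162]]
rack y [0.21443264 0.97673875] yaw deg -12.382244
```

View pics/crop1.png

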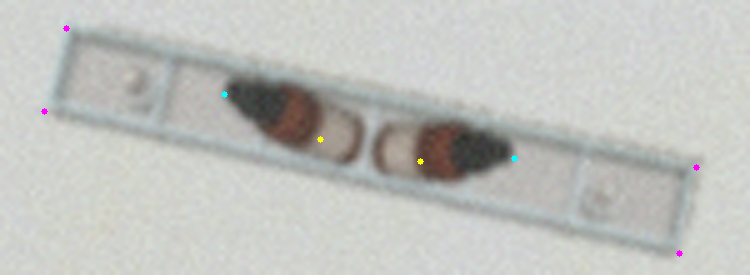

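The rack fit matches the picture. Its centre is about (0.521, -0.041) and its y axis is (0.214, 0.977). Bottle a is in pocket +33 and bottle b in pocket -33, with bulb tips at crop pixels (228,90) and (512,150), where the model puts them. I'll close the fingers, align the tool y axis with the rack and move beyond bottle a's bulb.

>>> drive_tool(
  series=[
    [[0,0,-11,-0.468,-0.322,0,0],[0,0,-11,-0.468,-0.322,0,0],[0,0,-11,-0.468,-0.322,0,0],[0,0,-11,-0.468,-0.322,0,0],[0,0,-11,-0.468,-0.322,0,0],[0,0,-11,-0.468,-0.322,0,0],[0,0,-11,-0.468,-0.322,0,0],[0,0,-11,-0.468,-0.322,0,0]],
  ],
)

```text
t: 1.75
position: [0.462, 0.2317, 0.2506]
tool_rot: [0.0, 0.109, 0.994, 0.0]
contact_force: [1.9, -0.0, -0.1]
gripper_width: 0.0001
grip_force: 0.0
```

>>> drive_tool(
  series=[
    [[0,0,0,-0.117,-0.119,0,0],[0,0,0,-0.117,-0.119,0,0],[0,0,0,-0.117,-0.119,0,0],[0,0,0,-0.117,-0.119,0,0],[0,0,0,-0.117,-0.119,0.05,0],[0,0,0,-0.117,-0.119,0.08,0],[0,0,0,-0.117,-0.119,0.08,0]],
  ],
)

```text
t: 2.45
position: [0.5465, 0.0916, 0.1665]
tool_rot: [-0.004, 0.109, 0.994, -0.001]
contact_force: [-0.7, 0.8, 0.5]
gripper_width: -0.0002
grip_force: 0.0
```

```bash
python3 - <<'E'
from h import *
o=arm.get_obs(); print(o["t"],o["position"],o["tool_rot"],o["contact_force"])
ce=np.array([.5212,-.0411]); e=np.array([.2144,.9767])
p=arm.snapshot("wrist"); im=p["color"].copy()
for y,z in((.0907,.109),(.064,.052),(-.0907,.109),(-.064,.052),(.002,.052),(-.002,.052)):
    try:cv2.circle(im,tuple(int(v) for v in proj(p,[*(ce+y*e),z])),3,(255,0,255),-1)
    except Exception as x: print(x)
save({"color":im},"w1")
for r in arm.masks_of("bottle_a_bulb",p): print(r["conf"],r["centre"])
E
```

```text
2.45 [0.54654353 0.09163845 0.16648851] [-3.67979495e-03  1.09387869e-01  9.93991893e-01 -9.32205380e-04] [-0.6718649   0.81740042  0.53867833]
0.96 [156.6, 221.9]
```

View pics/w1.png

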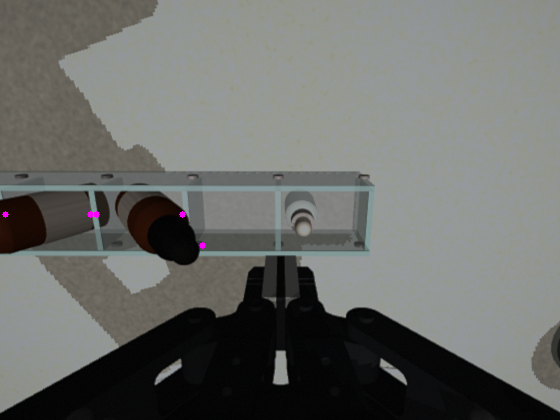

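The wrist view shows the bulb tip near (198,248), a few pixels from the predicted (203,245). The rack's midline is at row 219, against 214 predicted, so I'll shift about 4 mm towards the robot. Then I'll go down and close in on the bulb.

>>> drive_tool(
  series=[
    [[0,0,0,0.004,0,0.04,0],[0,0,0,0.004,0,0.06,0],[0,0,0,0.004,-0.01,0.06,0],[0,0,0,0.004,-0.018,0.06,0],[0,0,0,0.004,-0.022,0.06,0],[0,0,0,0.004,-0.026,0.06,0],[0,0,0,0.004,-0.03,0.06,0],[0,0,0,0.004,-0.034,0.06,0]],
  ],
)

```text
t: 3.35
position: [0.5385, 0.0593, 0.1109]
tool_rot: [0.0, 0.109, 0.994, 0.0]
contact_force: [-0.5, 0.1, 0.1]
gripper_width: -0.0
grip_force: 0.0
```

```bash
python3 - <<'E'
from h import *
o=arm.get_obs(); print(o["t"],o["position"],o["contact_force"])
ce=np.array([.5212,-.0411])+[-.0035,.0008]; e=np.array([.2144,.9767]); d=np.array(o["position"])[:2]-ce
print("rack y,x",d@e,d@[e[1],-e[0]])
p=arm.snapshot("wrist"); save(p,"w2")
E
```

```text
3.35 [0.53852993 0.05933548 0.11088746] [-0.53311146  0.10489872  0.06934743]
rack y,x 0.10177990983419001 -0.0010172575209371807
```

View pics/w2.png

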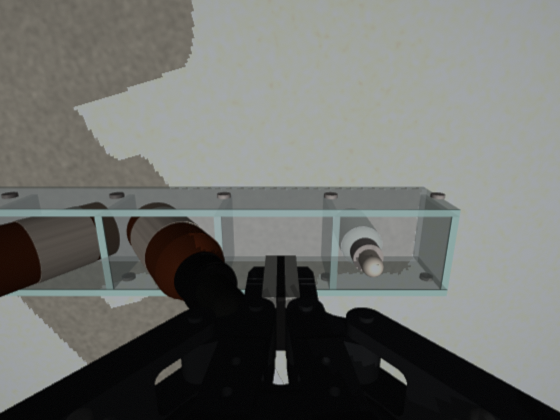

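The fingers stand right beside the bulb, at about (235,295), and line up with it. I'll push towards -y at about 40 mm/s.

>>> drive_tool(
  series=[
    [[0,0,0,0,-0.004,0,0],[0,0,0,0,-0.008,0,0],[0,0,0,0,-0.012,0,0],[0,0,0,0,-0.015,0,0],[0,0,0,0,-0.018,0,0],[0,0,0,0,-0.021,0,0],[0,0,0,0,-0.024,0,0],[0,0,0,0,-0.027,0,0]],
  ],
)

```text
t: 4.2
position: [0.5325, 0.0332, 0.1104]
tool_rot: [0.0, 0.109, 0.994, 0.0]
contact_force: [-0.4, 2.1, 3.4]
gripper_width: -0.0001
grip_force: 1.8
```

>>> drive_tool(
  series=[
    [[0,0,0,0,-0.003,0,0],[0,0,0,0,-0.006,0,0],[0,0,0,0,-0.008,0,0],[0,0,0,0,-0.01,0,0],[0,0,0,0,-0.012,0,0],[0,0,0,0,-0.012,0,0]],
  ],
)

```text
t: 4.8
position: [0.5296, 0.0213, 0.1102]
tool_rot: [-0.0, 0.109, 0.994, -0.0]
contact_force: [-0.1, -0.4, 0.3]
gripper_width: -0.0001
grip_force: 0.3
```

```bash
python3 - <<'E'
from h import *
o=arm.get_obs(); print(o["t"],o["position"],o["contact_force"])
p=arm.snapshot("wrist"); q=arm.snapshot("side")
c=cv2.resize(q["color"][160:310,230:340],None,fx=3.8,fy=2.8*1.0)
im=np.hstack([cv2.resize(p["color"],(400,300)),cv2.resize(q["color"][170:305,220:400],(400,300),interpolation=cv2.INTER_CUBIC)]); save({"color":im},"w3")
E
```

```text
4.8 [0.52962587 0.02131074 0.11017739] [-0.10423026 -0.42153393  0.25677543]
```

View pics/w3.png

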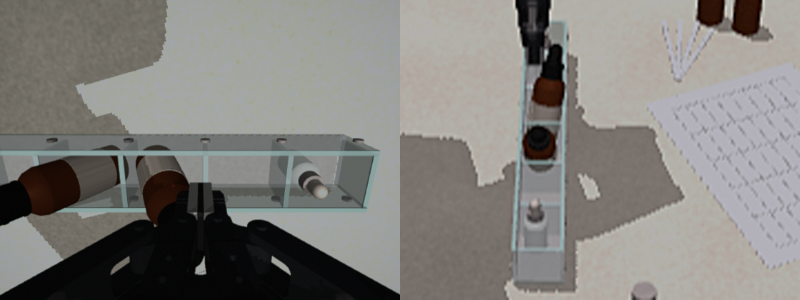

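The contact force has dropped to about zero, so the bottle seems to have left the fingers. I'll back off a little, rise and look.

>>> drive_tool(
  series=[
    [[0,0,0,0,0.006,0,0],[0,0,0,0,0.014,0,0],[0,0,0,0,0.03,0,0],[0,0,0,0,0.05,0,0],[0,0,0,0,0.05,-0.05,0],[0,0,0,0,0.05,-0.1,0],[0,0,0,0,0.05,-0.1,0]],
  ],
)

```text
t: 5.6
position: [0.5446, 0.0724, 0.2167]
tool_rot: [0.005, 0.109, 0.994, 0.001]
contact_force: [0.1, 0.1, 0.1]
gripper_width: -0.0001
grip_force: 0.0
```

```bash
python3 - <<'E'
from h import *
o=arm.get_obs(); print(o["t"],o["position"],o["contact_force"])
p=arm.snapshot("wrist"); q=arm.snapshot("side")
im=np.hstack([cv2.resize(p["color"],(400,300)),cv2.resize(q["color"][170:305,220:400],(400,300),interpolation=cv2.INTER_CUBIC)]); save({"color":im},"w4")
E
```

```text
5.6 [0.54463948 0.0723983  0.21668385] [0.1470559  0.09688663 0.12098154]
```

View pics/w4.png

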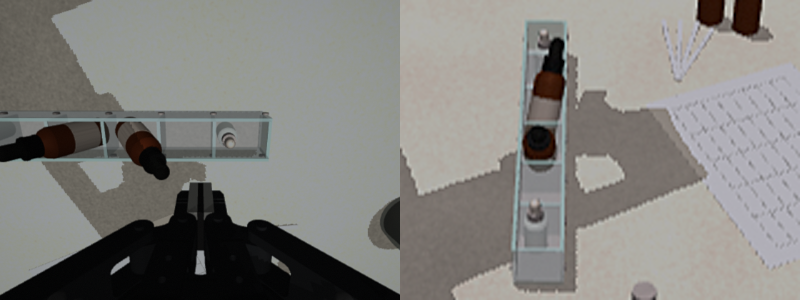

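It leaned back again, with its bulb at (160,172) in the wrist half of the picture. It had only reached the balance point, so I'll repeat the push and go farther.

>>> drive_tool(
  series=[
    [[0,0,0,0,0,0.05,0],[0,0,0,0,0,0.1,0],[0,0,0,0,-0.008,0.1,0],[0,0,0,0,-0.013,0.1,0],[0,0,0,0,-0.018,0.1,0],[0,0,0,0,-0.023,0.1,0],[0,0,0,0,-0.028,0.1,0],[0,0,0,0,-0.033,0.1,0]],
  ],
)

```text
t: 6.5
position: [0.534, 0.0377, 0.1115]
tool_rot: [0.001, 0.109, 0.994, 0.0]
contact_force: [0.1, -0.1, 0.5]
gripper_width: -0.0003
grip_force: 0.0
```

>>> drive_tool(
  series=[
    [[0,0,0,0,-0.005,0,0],[0,0,0,0,-0.01,0,0],[0,0,0,0,-0.014,0,0],[0,0,0,0,-0.018,0,0],[0,0,0,0,-0.021,0,0],[0,0,0,0,-0.024,0,0]],
  ],
)

```text
t: 7.1
position: [0.5282, 0.0146, 0.1102]
tool_rot: [-0.0, 0.109, 0.994, -0.0]
contact_force: [-0.2, 0.8, 0.3]
gripper_width: -0.0003
grip_force: 0.5
```

>>> drive_tool(
  series=[
    [[0,0,0,0,-0.003,0,0],[0,0,0,0,-0.006,0,0],[0,0,0,0,-0.008,0,0],[0,0,0,0,-0.01,0,0],[0,0,0,0,-0.01,0,0]],
  ],
)

```text
t: 7.6
position: [0.5261, 0.0048, 0.1103]
tool_rot: [-0.0, 0.109, 0.994, -0.0]
contact_force: [-0.1, 0.2, 0.3]
gripper_width: -0.0002
grip_force: 0.1
```

```bash
python3 - <<'E'
from h import *
o=arm.get_obs(); print(o["t"],o["position"],o["contact_force"])
ce=np.array([.5212,-.0411])+[-.0035,.0008]; e=np.array([.2144,.9767]); d=np.array(o["position"])[:2]-ce
print("rack y,x",d@e,d@[e[1],-e[0]])
p=arm.snapshot("wrist"); q=arm.snapshot("side")
im=np.hstack([cv2.resize(p["color"],(400,300)),cv2.resize(q["color"][170:305,220:400],(400,300),interpolation=cv2.INTER_CUBIC)]); save({"color":im},"w5")
E
```

```text
7.6 [0.52606171 0.00477246 0.11025658] [-0.12970458  0.23444886  0.3140719 ]
rack y,x 0.0458150213727414 -0.0014966565641210282
```

View pics/w5.png

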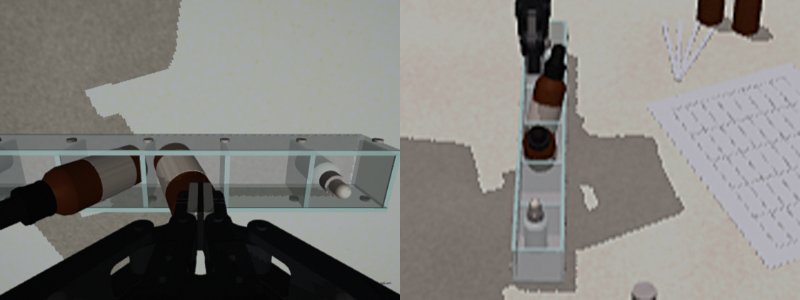

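In the side half, the fingers at (533,50) stand to the -x side of the bulb at (555,55), so they slipped past it. In the wrist picture, up is -x, so my 4 mm correction went the wrong way. I'll retreat clear of the bottle and measure the bulb again.

>>> drive_tool(
  series=[
    [[0,0,0,0.01,0,0,0],[0,0,0,0.015,0,-0.02,0],[0,0,0,0.015,0,-0.06,0],[0,0,0,0.015,0.04,-0.08,0],[0,0,0,0.0,0.085,-0.08,0],[0,0,0,-0.01,0.085,-0.08,0],[0,0,0,-0.01,0.085,-0.08,0]],
  ],
)

```text
t: 8.4
position: [0.5547, 0.0865, 0.1902]
tool_rot: [0.0, 0.108, 0.994, -0.0]
contact_force: [-0.0, -0.8, -0.6]
gripper_width: -0.0
grip_force: 0.0
```

```bash
python3 - <<'E'
from h import *
o=arm.get_obs(); print(o["t"],o["position"],o["contact_force"])
ce=np.array([.5212,-.0411]); e=np.array([.2144,.9767]); ex=np.array([e[1],-e[0]])
d=np.array(o["position"])[:2]-ce; print("tool y,x",d@e,d@ex)
R=[]
for n in("wrist","side","top"):
    p=arm.snapshot(n)
    for r in arm.masks_of("bottle_a",p):
        ys,xs=np.nonzero(r["mask"]); col=p["color"][ys,xs].max(1); k=col<60 if n!="top" else col<45
        if k.sum()<5: continue
        uv=(np.median(xs[k]),np.median(ys[k])); X=atz(p,uv,.098)[:2]-ce
        if abs(X@e)<.2: print(n,round(r["conf"],2),uv,k.sum(),"rack y,x of black part",(X@e).round(4),(X@ex).round(4))
    if n=="wrist":
        for r in arm.masks_of("rack",p):
            ys,xs=np.nonzero(r["mask"]); print("rack wrist",r["conf"],xs.min(),xs.max(),ys.min(),ys.max())
        im=p["color"].copy()
        for dx,c in((0,(255,0,255)),(.004,(0,255,0))):
          for y in(.2,.134,.066,0):
            for x in(-.025,.025): cv2.circle(im,tuple(int(v) for v in proj(p,[*(ce+y*e+(x+dx)*ex),.052])),2,c,-1)
        save({"color":im},"w6")
E
```

```text
8.4 [0.55466743 0.08651478 0.1902033 ] [-0.03335601 -0.81875687 -0.56769966]
tool y,x 0.1318167769465773 0.005327030793126642
wrist 0.81 (np.float64(36.0), np.float64(203.0)) 3277 rack y,x of black part -0.0262 -0.0051
wrist 0.59 (np.float64(177.0), np.float64(217.0)) 3485 rack y,x of black part 0.064 0.0045
rack wrist 0.58 0 371 153 231
side 0.96 (np.float64(289.0), np.float64(202.0)) 230 rack y,x of black part 0.0351 0.018
side 0.8 (np.float64(282.0), np.float64(235.0)) 179 rack y,x of black part -0.0908 0.0029
top 0.87 (np.float64(264.0), np.float64(212.0)) 96 rack y,x of black part 0.0613 0.0108
```

View pics/w6.png

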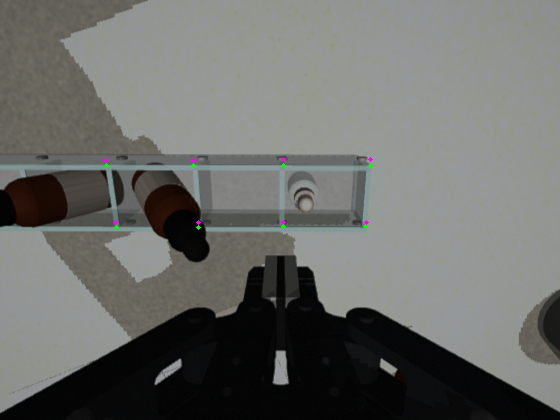

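The green dots sit on the rack walls, so the rack's midline is at +4 mm in x from the first fit. The bulb's centre is at pixel (196,246), which I'll turn into a position.

```bash
python3 - <<'E'
from h import *
ce=np.array([.5212,-.0411]); e=np.array([.2144,.9767]); ex=np.array([e[1],-e[0]])
p=arm.snapshot("wrist")
for z in(.098,.105,.112):
    X=atz(p,(196,246),z)[:2]-ce; print(z,(X@e).round(4),(X@ex).round(4))
for uv,n in(((180,232),"cap")  ,):
    X=atz(p,uv,.09)[:2]-ce; print(n,(X@e).round(4),(X@ex).round(4))
b=arm.masks_of("bottle_a_bulb",p); print([(r["conf"],r["centre"]) for r in b])
q=arm.snapshot("top"); 
for r in arm.masks_of("bottle_a",q):
    if r["centre"][0]<285 and r["centre"][0]>240:
        ys,xs=np.nonzero(r["mask"]); k=xs<xs.min()+7; uv=(xs[k].mean(),ys[k].mean()); X=tri([ray(p,(196,246)),ray(q,uv)]); print("tri",X,uv,(X[:2]-ce)@e,(X[:2]-ce)@ex)
E
```

```text
0.098 0.0733 0.0242
0.105 0.0751 0.0211
0.112 0.077 0.018
cap 0.0609 0.0172
[(0.98, [175.1, 211.5])]
tri [0.55452558 0.02488701 0.10131905] (np.float64(261.78333333333336), np.float64(210.1)) 0.07159451403772042 0.018401475173226968
```

>>> drive_tool(
  series=[
    [[0,0,0,-0.015,0,0.04,0],[0,0,0,-0.015,0,0.08,0],[0,0,0,-0.015,-0.012,0.08,0],[0,0,0,-0.015,-0.02,0.08,0],[0,0,0,-0.015,-0.025,0.08,0],[0,0,0,-0.015,-0.029,0.08,0],[0,0,0,-0.015,-0.033,0.08,0],[0,0,0,-0.014,-0.037,0.08,0]],
  ],
)

```text
t: 9.75
position: [0.5605, 0.0464, 0.1113]
tool_rot: [0.001, 0.109, 0.994, 0.0]
contact_force: [-0.1, -0.5, 0.3]
gripper_width: -0.0002
grip_force: 0.0
```

>>> drive_tool(
  series=[
    [[0,0,0,0.001,-0.004,0,0],[0,0,0,0.002,-0.008,0,0],[0,0,0,0.003,-0.012,0,0],[0,0,0,0.004,-0.015,0,0],[0,0,0,0.005,-0.018,0,0],[0,0,0,0.005,-0.018,0,0]],
  ],
)

```text
t: 10.35
position: [0.5508, 0.0298, 0.1102]
tool_rot: [-0.0, 0.109, 0.994, -0.0]
contact_force: [-0.3, -0.3, 0.1]
gripper_width: -0.0001
grip_force: 0.0
```

```bash
python3 - <<'E'
from h import *
ce=np.array([.5212,-.0411]); e=np.array([.2144,.9767]); ex=np.array([e[1],-e[0]])
o=arm.get_obs(); d=np.array(o["position"])[:2]-ce; print(o["t"],"tool y,x",d@e,d@ex,o["contact_force"])
p=arm.snapshot("wrist"); q=arm.snapshot("side")
im=np.hstack([cv2.resize(p["color"],(400,300)),cv2.resize(q["color"][170:305,220:400],(400,300),interpolation=cv2.INTER_CUBIC)]); save({"color":im},"w7")
E
```

```text
10.35 tool y,x 0.07564765113475343 0.013722433200428173 [-0.26768754 -0.25582121  0.0653161 ]
```

View pics/w7.png

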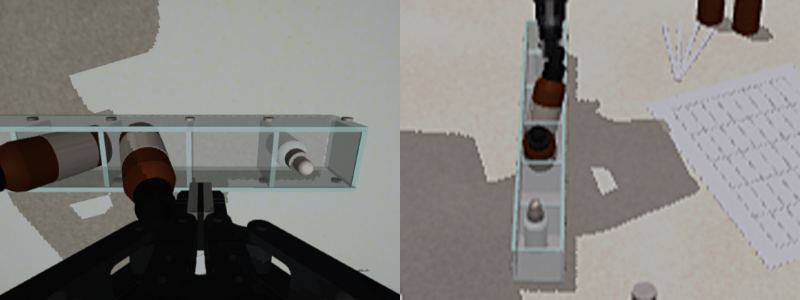

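The fingers are on the bulb at wrist pixel (150,205), and the bottle is now nearly upright in view. I'll push on gently, then retreat and check by fitting the silhouette numerically, as my picture views are used up.

>>> drive_tool(
  series=[
    [[0,0,0,0.001,-0.004,0,0],[0,0,0,0.002,-0.008,0,0],[0,0,0,0.003,-0.012,0,0],[0,0,0,0.003,-0.016,0,0],[0,0,0,0.003,-0.019,0,0],[0,0,0,0.003,-0.022,0,0],[0,0,0,0.003,-0.022,0,0]],
  ],
)

```text
t: 11.15
position: [0.5433, 0.009, 0.1103]
tool_rot: [-0.0, 0.109, 0.994, -0.0]
contact_force: [0.1, 0.0, -0.8]
gripper_width: -0.0
grip_force: 0.0
```

>>> drive_tool(
  series=[
    [[0,0,0,0,0.005,0,0],[0,0,0,0,0.02,0,0],[0,0,0,0,0.05,0,0],[0,0,0,0,0.075,-0.04,0],[0,0,0,0,0.075,-0.09,0],[0,0,0,0,0.075,-0.12,0],[0,0,0,0,0.075,-0.12,0]],
  ],
)

```text
t: 11.85
position: [0.5625, 0.0845, 0.2351]
tool_rot: [0.004, 0.109, 0.994, 0.001]
contact_force: [0.6, -0.3, -0.4]
gripper_width: 0.0
grip_force: 0.0
```

```bash
cat > fit.py <<'E'
from h import *
from scipy.optimize import minimize
ce=np.array([.5212,-.0411])+.0043*np.array([.9767,-.2144]); e=np.array([.2144,.9767]); ex=np.array([e[1],-e[0]])
prof=[(0,.0185),(.066,.0185),(.077,.0125),(.094,.0125),(.094,.0085),(.118,.0085)]
th=np.linspace(0,2*np.pi,24,endpoint=False)
def sil(p,v):
    yb,xb,ty,tx=v
    a=np.array([*(np.tan(ty)*e+np.tan(tx)*ex),1.]); a/=np.linalg.norm(a)
    u=np.cross(a,[1,0,0]);u/=np.linalg.norm(u);w=np.cross(a,u)
    b=np.array([*(ce+yb*e+xb*ex),.006+.0185*np.sqrt(max(0,1-a[2]**2))])
    K,R,t=cam(p); m=np.zeros((1680,2240),np.uint8)
    P=[b+h*a+r*(np.cos(th)[:,None]*u+np.sin(th)[:,None]*w) for h,r in prof]
    for A,B in zip(P[:-1],P[1:]):
        X=(R@np.vstack([A,B]).T).T+t; x=(K@X.T).T; x=(x[:,:2]/x[:,2:]+.5)*4
        cv2.fillConvexPoly(m,cv2.convexHull(x.astype(np.int32)),1)
    return cv2.resize(m*255,(560,420),interpolation=cv2.INTER_AREA)/255.
def fit(s,n=("side","top","wrist")):
    obs=[]
    for c in n:
        for _ in range(3):
            p=arm.snapshot(c); best=None
            for r in arm.masks_of("bottle_a",p):
                q=[proj(p,[*(ce+y*e),.06]) for y in(s*.04,)][0]
                d=np.linalg.norm(np.array(r["centre"])-q)
                if best is None or d<best[0]: best=(d,r["mask"])
            if best and best[0]<(70 if c=="wrist" else 14): obs.append((p,best[1].astype(float),c)); break
    def cost(v): return sum(1-np.minimum(S,m).sum()/np.maximum(S,m).sum() for p,m,c in obs for S in[sil(p,v)])
    rs=[]
    for t0 in(0.02,.3,.58):
        rs.append(minimize(cost,[s*.028,0,s*t0,0.],method="Nelder-Mead",options=dict(initial_simplex=np.array([s*.028,0,s*t0,0.])+np.vstack([np.zeros(4),np.diag([.01,.006,.12,.1])]),maxiter=120)))
    r=min(rs,key=lambda r:r.fun)
    print([c for _,_,c in obs],"y,x mm",(r.x[:2]*1e3).round(1),"tilt deg y,x",np.degrees(r.x[2:]).round(1),"cost",round(r.fun/len(obs),3)); return r.x
E
python3 - <<'E'
from fit import *
o=arm.get_obs(); d=np.array(o["position"])[:2]-ce; print(o["t"],"tool y,x",d@e,d@ex,o["position"][2])
fit(1); fit(-1)
E
```

```text
11.85 tool y,x 0.1315384920697807 0.009094443007003244 0.235098028575201
['side', 'top', 'wrist'] y,x mm [21.4 -1.6] tilt deg y,x [ 4.6 10. ] cost 0.189
['side', 'top', 'wrist'] y,x mm [-15.5  -1.2] tilt deg y,x [-37.    0.2] cost 0.118
```

```bash
python3 - <<'E'
from fit import *
for c in("side","top","wrist"): fit(1,(c,))
for c in(("side","top"),("side","wrist"),("top","wrist")): fit(1,c)
p=arm.snapshot("wrist")
for v in([.0215,0,0,0],[.0215,0,.05,.17],[.021,-.004,0,0],[.021,.0045,0,0]):
    S=sil(p,v)
    print(v,[round(np.minimum(S,r["mask"]).sum()/np.maximum(S,r["mask"]).sum(),3) for r in arm.masks_of("bottle_a",p)])
for r in arm.masks_of("bottle_a",p):
    x,y=np.nonzero(r["mask"])[::-1]; print(r["conf"],x.min(),x.max(),y.min(),y.max())
    k=p["color"][y,x].max(1)<40; 
    for lo in range(y.min(),y.max(),10):
        j=(y>=lo)&(y<lo+10); print(lo,x[j].min(),x[j].max(),p["color"][y[j],x[j]].mean(0).round())
    S=sil(p,[.0215,0,0,0]); b=np.nonzero(S>.5); print("upright pred",b[1].min(),b[1].max(),b[0].min(),b[0].max())
E
```

```text
['side'] y,x mm [61.9  0.9] tilt deg y,x [-20.6   9.5] cost 0.13
['top'] y,x mm [22.5 -1.5] tilt deg y,x [2.7 9.6] cost 0.079
['wrist'] y,x mm [19.5 -1. ] tilt deg y,x [6.7 8.6] cost 0.058
['side', 'top'] y,x mm [24.2 -3. ] tilt deg y,x [ 2.1 11. ] cost 0.209
['side', 'wrist'] y,x mm [20.4 -2.9] tilt deg y,x [ 5.8 10.6] cost 0.228
['top', 'wrist'] y,x mm [21.  -2.1] tilt deg y,x [5.1 9.5] cost 0.096
[0.0215, 0, 0, 0] [np.float64(0.02), np.float64(0.52)]
[0.0215, 0, 0.05, 0.17] [np.float64(0.0), np.float64(0.854)]
[0.021, -0.004, 0, 0] [np.float64(0.039), np.float64(0.424)]
[0.021, 0.0045, 0, 0] [np.float64(0.01), np.float64(0.573)]
0.79 0 134 154 206
154 50 131 [57. 52. 48.]
164 20 132 [48. 37. 32.]
174 0 134 [35. 27. 22.]
184 0 134 [26. 19. 16.]
194 0 112 [16. 10.  7.]
204 0 69 [39. 45. 44.]
upright pred 112 192 151 214
0.67 132 190 154 236
154 150 190 [64. 60. 56.]
164 144 190 [49. 41. 37.]
174 139 189 [30. 17. 11.]
184 135 186 [29. 13.  7.]
194 135 183 [12.  7.  5.]
204 133 178 [6. 5. 4.]
214 133 168 [6. 6. 5.]
224 132 161 [8. 9. 8.]
234 137 151 [16. 16. 16.]
upright pred 112 192 151 214
```

The fit shows bottle a off the divider but tilted about 10° towards +x (5° in y), jammed between the long walls. I'll go to the +x side of its bulb and push gently towards -x.

>>> drive_tool(
  series=[
    [[0,0,0,-0.037,-0.05,0,0],[0,0,0,-0.037,-0.101,0,0],[0,0,0,-0.037,-0.101,0,0],[0,0,0,-0.037,-0.101,0.05,0],[0,0,0,-0.037,-0.101,0.1,0],[0,0,0,-0.037,-0.101,0.125,0],[0,0,0,-0.037,-0.101,0.125,0]],
  ],
)

```text
t: 14.55
position: [0.5711, -0.0238, 0.1017]
tool_rot: [-0.003, 0.109, 0.994, -0.0]
contact_force: [-1.1, -0.0, 0.9]
gripper_width: -0.0002
grip_force: 0.0
```

>>> drive_tool(
  series=[
    [[0,0,0,0.006,0,0,0],[0,0,0,0.01,0,0,0],[0,0,0,0.013,0,0,0],[0,0,0,0.016,0,0,0],[0,0,0,0.019,0,0,0],[0,0,0,0.022,0,0,0]],
  ],
)

```text
t: 15.15
position: [0.5524, -0.0192, 0.1057]
tool_rot: [0.0, 0.109, 0.994, 0.0]
contact_force: [0.0, -0.4, -0.1]
gripper_width: -0.0001
grip_force: 0.0
```

```bash
python3 - <<'E'
from fit import *
o=arm.get_obs(); d=np.array(o["position"])[:2]-ce; print(o["t"],"tool y,x",d@e,d@ex,o["position"][2],o["contact_force"])
fit(1,("side","top")); fit(1,("wrist",))
E
```

```text
15.15 tool y,x 0.028059349968343923 0.021482770476804962 0.10574168556708428 [ 1.76931404e-04 -3.91136191e-01 -1.10917912e-01]
['side'] y,x mm [64.8 -5. ] tilt deg y,x [-24.4   2.2] cost 0.129
['wrist'] y,x mm [20.8  1.2] tilt deg y,x [ 0.5 -4.7] cost 0.071
```

>>> drive_tool(
  series=[
    [[0,0,0,-0.01,0,0,0],[0,0,0,-0.03,0,0,0],[0,0,0,-0.03,0,-0.05,0],[0,0,0,-0.03,0,-0.1,0],[0,0,0,-0.03,0.05,-0.13,0],[0,0,0,-0.03,0.08,-0.13,0],[0,0,0,-0.03,0.08,-0.13,0]],
  ],
)

```text
t: 16.35
position: [0.6015, 0.0557, 0.2373]
tool_rot: [0.002, 0.108, 0.994, 0.001]
contact_force: [1.0, -0.3, -0.5]
gripper_width: -0.0001
grip_force: 0.0
```

```bash
python3 - <<'E'
from fit import *
o=arm.get_obs(); d=np.array(o["position"])[:2]-ce; print(o["t"],"tool y,x",d@e,d@ex,o["position"][2],o["contact_force"])
fit(1,("top","wrist")); fit(1,("wrist",)); fit(1,("top",)); fit(-1,("side","top","wrist"))
E
```

```text
16.35 tool y,x 0.11173812284144784 0.053343291783264635 0.23725624604215043 [ 0.99891046 -0.28951722 -0.49250053]
['top', 'wrist'] y,x mm [21.2 -2.7] tilt deg y,x [ 1.5 -1.1] cost 0.087
['wrist'] y,x mm [21.6 -3.1] tilt deg y,x [ 1.2 -0.6] cost 0.043
['top'] y,x mm [22.2  1.1] tilt deg y,x [-1.3 -6. ] cost 0.077
['side', 'top', 'wrist'] y,x mm [-11.9  -2.8] tilt deg y,x [-41.3   1.6] cost 0.176
```

Bottle a now stands upright. Next I'll move past bottle b's bulb on its -y side and measure it from there.

>>> drive_tool(
  series=[
    [[0,0,0,0.01,-0.048,0,0],[0,0,0,0.02,-0.096,0,0],[0,0,0,0.03,-0.144,0,0],[0,0,0,0.04,-0.192,0,0],[0,0,0,0.053,-0.24,0,0],[0,0,0,0.053,-0.247,0.04,0],[0,0,0,0.053,-0.247,0.05,0],[0,0,0,0.053,-0.247,0.05,0]],
  ],
)

```text
t: 17.95
position: [0.4927, -0.1766, 0.1839]
tool_rot: [-0.002, 0.109, 0.994, 0.001]
contact_force: [0.3, -0.1, -0.3]
gripper_width: 0.0001
grip_force: 0.0
```

```bash
python3 - <<'E'
from fit import *
o=arm.get_obs(); d=np.array(o["position"])[:2]-ce; print(o["t"],"tool y,x",d@e,d@ex,o["position"][2],o["contact_force"])
for c in(("top","wrist"),("wrist",),("side","top")):
    v=fit(-1,c); print("bulb y,x",v[0]+.107*np.sin(v[2]),v[1]+.107*np.sin(v[3])*np.cos(v[2]))
p=arm.snapshot("wrist")
for r in arm.masks_of("bottle_a",p):
    y,x=np.nonzero(r["mask"]); k=x<x.min()+22; print(r["conf"],x.min(),x.max(),y.min(),y.max(),"tip rows",y[k].min(),y[k].max())
    for z in(.1,.11):
        X=atz(p,(x[k].mean(),y[k].mean()),z)[:2]-ce; print(X@e,X@ex)
E
```

```text
17.95 tool y,x -0.1384894029667982 -0.0030712172084831494 0.18390905880484068 [ 0.31845605 -0.08189146 -0.28059885]
['top', 'wrist'] y,x mm [-17.7  -0.2] tilt deg y,x [-32.4  -2.4] cost 0.102
bulb y,x -0.07505141782376719 -0.0040429650035213585
['wrist'] y,x mm [-17.7   1.2] tilt deg y,x [-32.6  -3.5] cost 0.066
bulb y,x -0.07531174253124454 -0.004305530043099063
['side', 'top'] y,x mm [-10.4  -2.3] tilt deg y,x [-44.8  -0.2] cost 0.233
bulb y,x -0.08582015430125936 -0.0025835909698945334
0.88 365 444 173 238 tip rows 186 238
-0.07715914397832978 -0.005041196098181591
-0.08010283012533863 -0.008500233328011694
0.73 464 559 173 241 tip rows 173 224
-0.01691789422905061 -0.017769493856851087
-0.02274265083862201 -0.020619793338645907
```

Bottle b's bulb is at rack y -75 mm, x -4 mm, and it leans straight. I'll centre on it, go down and push towards +y.

>>> drive_tool(
  series=[
    [[0,0,0,0.002,0,0.04,0],[0,0,0,0.002,0,0.074,0],[0,0,0,0.002,0.01,0.074,0],[0,0,0,0.002,0.02,0.074,0],[0,0,0,0.002,0.026,0.074,0],[0,0,0,0.002,0.03,0.074,0],[0,0,0,0.002,0.034,0.074,0],[0,0,0,0.002,0.038,0.074,0]],
  ],
)

```text
t: 19.35
position: [0.5006, -0.1395, 0.1121]
tool_rot: [0.001, 0.109, 0.994, -0.0]
contact_force: [-0.0, -0.7, -0.3]
gripper_width: 0.0001
grip_force: 0.0
```

```bash
python3 - <<'E'
from fit import *
o=arm.get_obs(); d=np.array(o["position"])[:2]-ce; print(o["t"],"tool y,x",d@e,d@ex,o["position"][2],o["contact_force"])
v=fit(-1,("wrist",)); print("bulb y,x",v[0]+.107*np.sin(v[2]),v[1]+.107*np.sin(v[3])*np.cos(v[2]))
E
```

```text
19.35 tool y,x -0.10055857515602312 -0.003311916023261326 0.11209231424014404 [-0.04613674 -0.71523279 -0.332915  ]
['wrist'] y,x mm [-19.2   3.2] tilt deg y,x [-31.2  -6.3] cost 0.08
bulb y,x -0.07466828771361966 -0.0068676708596272975
```

>>> drive_tool(
  series=[
    [[0,0,0,0.002,0,0,0],[0,0,0,0.002,0.004,0,0],[0,0,0,0.002,0.008,0,0],[0,0,0,0.002,0.012,0,0],[0,0,0,0.002,0.016,0,0],[0,0,0,0.001,0.02,0,0],[0,0,0,0.001,0.023,0,0],[0,0,0,0.001,0.026,0,0]],
  ],
)

```text
t: 20.25
position: [0.5048, -0.1139, 0.1112]
tool_rot: [-0.0, 0.109, 0.994, 0.0]
contact_force: [-0.5, -0.7, 1.4]
gripper_width: -0.0002
grip_force: 0.1
```

```bash
python3 - <<'E'
from fit import *
o=arm.get_obs(); d=np.array(o["position"])[:2]-ce; print(o["t"],"tool y,x",d@e,d@ex,o["position"][2],o["contact_force"])
v=fit(-1,("wrist",)); print("bulb y,x",v[0]+.107*np.sin(v[2]),v[1]+.107*np.sin(v[3])*np.cos(v[2]))
E
```

```text
20.25 tool y,x -0.07459573911148272 -0.004713007578571286 0.11124073050550981 [-0.50164154 -0.70415995  1.35048267]
['wrist'] y,x mm [-19.1   8.2] tilt deg y,x [-17.2 -10.6] cost 0.099
bulb y,x -0.05071360690339988 -0.010641706536312884
```

>>> drive_tool(
  series=[
    [[0,0,0,0,0.003,0,0],[0,0,0,0,0.007,0,0],[0,0,0,0,0.011,0,0],[0,0,0,0,0.015,0,0],[0,0,0,0,0.018,0,0],[0,0,0,0,0.021,0,0],[0,0,0,0,0.021,0,0]],
  ],
)

```text
t: 21.05
position: [0.5094, -0.0933, 0.1113]
tool_rot: [0.0, 0.109, 0.994, 0.0]
contact_force: [0.7, 0.1, 0.4]
gripper_width: 0.0
grip_force: 0.0
```

>>> drive_tool(
  series=[
    [[0,0,0,0,-0.005,0,0],[0,0,0,0,-0.02,0,0],[0,0,0,0,-0.05,0,0],[0,0,0,0,-0.08,-0.03,0],[0,0,0,0,-0.08,-0.08,0],[0,0,0,0,-0.08,-0.1,0],[0,0,0,0,-0.08,-0.1,0]],
  ],
)

```text
t: 21.75
position: [0.4933, -0.1739, 0.2146]
tool_rot: [0.003, 0.11, 0.994, -0.001]
contact_force: [0.1, -0.2, -0.9]
gripper_width: -0.0002
grip_force: 0.0
```

```bash
python3 - <<'E'
from fit import *
o=arm.get_obs(); d=np.array(o["position"])[:2]-ce; print(o["t"],"tool y,x",d@e,d@ex,o["position"][2],o["contact_force"])
for s in(-1,1):
  for c in(("wrist",),("top","wrist")): fit(s,c)
fit(-1,("side",))
E
```

```text
21.75 tool y,x -0.1356937110437631 -0.003067187204126985 0.21461422695346613 [ 0.0861911  -0.20062005 -0.86725236]
['wrist'] y,x mm [-18.1   0.5] tilt deg y,x [-3.2 -2.8] cost 0.074
['top', 'wrist'] y,x mm [-18.    1.3] tilt deg y,x [-2.9 -3.1] cost 0.087
['wrist'] y,x mm [41.6  4. ] tilt deg y,x [-13.2  -5.4] cost 0.106
['top', 'wrist'] y,x mm [28.6  1.1] tilt deg y,x [-7.1 -4.4] cost 0.181
['side'] y,x mm [-7.1 -5.7] tilt deg y,x [-24.7   4.1] cost 0.166
```

Bottle b appears upright. Bottle a was cut off at the edge of this view, so I'll centre the wrist camera between them, higher up, and check both.

>>> drive_tool(
  series=[
    [[0,0,0,0,0,-0.05,0],[0,0,0,0,0.045,-0.08,0],[0,0,0,0,0.09,-0.08,0],[0,0,0,0,0.136,-0.08,0],[0,0,0,0,0.136,-0.08,0],[0,0,0,0,0.136,-0.08,0],[0,0,0,0,0.136,-0.08,0]],
  ],
)

```text
t: 23.15
position: [0.5212, -0.0396, 0.2911]
tool_rot: [-0.0, 0.109, 0.994, -0.0]
contact_force: [0.2, -0.1, -0.1]
gripper_width: 0.0
grip_force: 0.0
```

```bash
python3 - <<'E'
from fit import *
o=arm.get_obs(); d=np.array(o["position"])[:2]-ce; print(o["t"],"tool y,x",d@e,d@ex,o["position"][2])
p=arm.snapshot("wrist"); ms=arm.masks_of("bottle_a",p)
for r in ms:
    y,x=np.nonzero(r["mask"]); print(round(r["conf"],2),r["centre"],x.min(),x.max(),y.min(),y.max())
    s=1 if r["centre"][0]>280 else -1
    f=lambda u,t:-np.minimum(S:=sil(p,[u[0],u[1],*t]),r["mask"]).sum()/np.maximum(S,r["mask"]).sum()
    for t in((0,0),(.1,0),(-.1,0),(0,.1),(0,-.1)):
        q=minimize(f,[s*.025,0],args=(t,),method="Nelder-Mead",options=dict(initial_simplex=[[s*.025,0],[s*.035,0],[s*.025,.006]],maxiter=50)); print(s,t,(q.x*1e3).round(1),round(-q.fun,3))
for s in(-1,1):
  fit(s,("wrist",)); fit(s,("top","wrist"))
E
```

```text
23.15 tool y,x 0.0014241430284251538 -0.004601369815570055 0.2911204747650082
0.96 [300.0, 174.0] 282 317 156 197
1 (0, 0) [20.9 -4.8] 0.858
1 (0.1, 0) [15.5 -4.1] 0.75
1 (-0.1, 0) [26.1 -3.1] 0.783
1 (0, 0.1) [ 20.7 -11.5] 0.707
1 (0, -0.1) [21.   1.6] 0.901
0.69 [259.4, 174.8] 242 278 156 199
-1 (0, 0) [-19.5  -2.2] 0.895
-1 (0.1, 0) [-25.5  -2.3] 0.8
-1 (-0.1, 0) [-14.4  -1.7] 0.778
-1 (0, 0.1) [-19.4  -9.3] 0.742
-1 (0, -0.1) [-19.4   3.2] 0.895
['wrist'] y,x mm [-20.6   1.6] tilt deg y,x [ 0.4 -3. ] cost 0.063
['top', 'wrist'] y,x mm [-20.3  -0.1] tilt deg y,x [ 0.5 -2.7] cost 0.075
['wrist'] y,x mm [20.4  0.9] tilt deg y,x [ 1.  -4.1] cost 0.078
['top', 'wrist'] y,x mm [22.1  0.2] tilt deg y,x [-0.7 -3.5] cost 0.104
```

Both bottles fit upright, with tilt in y below 1°. The -3° to -4° offset in x is the same for both, so I read it as camera bias: a jammed bottle would show about 10°. The tool is clear, so I'm handing in.

```bash
python3 -c "
from station import arm
print(arm.job_done())"
```

```text
the job is handed in; nothing more can be done
None
```

I pushed both amber bottles back until they stood upright in their own pockets by my last camera check, and handed the job in at about 24 s; the hand-in returned no verdict, and I did not re-measure the sample bottles, flacon or vase.

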